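Set the brew timer and hold the tea infuser over the mug

TASK

Get ready to brew tea: turn the knob of the white twist timer clockwise until its orange pointer is at the green mark and let go of it. Then pick up the steel tea infuser by its black grip, lift it clear over the row of tins and hold it upright and centred about two centimetres above the rim of the tall cream mug (not the low wide cup), ready to be lowered in. Finish while still holding it there, without touching the mug and without pushing the tins or cups about.

Things in the scene. Friction and masses are not known exactly. Their poses are not given: they have to be found in the camera images.
- timer_knob (a joint): turning angle of the timer's knob, rad: growing clockwise seen from above; 1.5 with the orange pointer at the green mark; stops at 0 and 2.8; starts short of the mark. Held by light friction (0.03 N m), it stays where it is left.
- knob_grip (a point): grip point on the knob's axis: a black bar 48 mm long (along its own x), 12 mm thick (along its own y), from 16 mm below to 10 mm above this point, on a grey disc 58 mm across (top face 17 mm below this point). The orange pointer is at the +x end of the bar. The round white timer (92 mm across, 22 mm high) is stuck to the worktop; this point is 46 mm above the worktop and the point's axes turn with the knob.
- timer_mark (a point): the green mark on the white timer's top face, 35.5 mm from the knob's axis
- infuser_center (a point): centre (half-way up) of the tea infuser, an upright perforated steel cylinder 44 mm across (47 mm at the lid) and 92 mm high in all: foot 46 mm below this point, lid top 17 mm above it, then a round black grip 21 mm across from 17 to 46 mm above it (grasp it about 33 mm above this point). z along its axis, upward. Loose, 65 to 125 g. It stands at first in a small blue dish (fixed, 74 mm across, rim 14 mm high, inner floor 4 mm above the worktop).
- mug_mouth (a point): centre of the mouth of the tall cream mug, at rim height, 101 mm above the worktop; mug 78 mm across outside, 68 mm inside the mouth, its handle reaching 76 mm from the centre along its own -y. z up. Loose.
- low_cup: the other cup, low and wide with a diamond pattern, 90 mm across, 60 mm high, loose, handle along its own -y to 57 mm from the origin; origin at its underside. A bystander; it and the mug may be in each other's places.
- red_canister: dark red canister tin with wooden lid, 70x70x110 mm, loose, origin at the centre of its underside. A bystander in the row between infuser and mug; the three of the row may be in any order.
- second_canister: the second dark red canister tin with wooden lid, 72x72x100 mm, loose, origin at the centre of its underside. A bystander in the row.
- food_tin: round food tin, 76 mm across, 110 mm high, loose, origin at the centre of its underside. A bystander in the row.
- infuser: the tea infuser itself, origin at the centre of its underside, z upward
- mug: the tall cream mug itself, origin at its underside, 18.5 mm from the mouth's axis towards the handle (its own -y)
Not all that is in view belongs to the job. What is shaped like the infuser but purple or turquoise is not meant.

How it is judged (in metres and radians):
On the way, in this order (a step that is already met when the one before it is completed fails the run):
1. the timer's pointer is at the green mark and the knob is let go, the infuser still in its dish (value of joint timer_knob between 1.39 and 1.61 rad and contact force between the fingers and timer_knob below 0.1 N and height (world z) of infuser_center below 0.07 m), for 0.2 s.
2. the infuser is lifted higher than the tins, held in the fingers (height (world z) of infuser_center above 0.158 m and contact force between the fingers and infuser above 0.5 N), for 0.1 s.
At the end, for the whole second after the job is handed in: The infuser is held still, upright within 8 degrees, axis within 12 mm of the tall mug's centre, foot 6 to 36 mm above its rim, not touching it; the pointer is within 0.11 rad of the green mark; mug, low cup and the three tins are within 20 mm of where they stood (value of joint timer_knob between 1.39 and 1.61 rad and horizontal distance between infuser_center and mug_mouth below 0.012 m and z of infuser_center in the frame of mug_mouth between 0.052 and 0.082 m and angle between infuser_center's own z axis and vertical below 0.14 rad and linear speed of infuser below 0.02 m/s and contact force between the fingers and infuser above 0.5 N and contact force between infuser and mug below 0.05 N and angle between mug_mouth's own z axis and vertical below 0.1 rad and distance of each of mug_mouth, red_canister, second_canister, food_tin, low_cup from where it was at the start of the episode below 0.02 m); the arm keeps its last pose, push and grip.
It fails at once if the infuser bumps the mug, the low cup or a tin of the row (contact force between infuser and red_canister above 1 N or contact force between infuser and second_canister above 1 N or contact force between infuser and food_tin above 1 N or contact force between infuser and low_cup above 1 N or contact force between infuser and mug above 1 N).
It fails at once if the infuser passes the line of tins lower than their tops (world y of infuser_center between 0.03 and 0.09 m and height (world z) of infuser_center below 0.156 m).
It fails at once if a tin, the low cup or the mug is pushed more than 20 mm or tipped (distance of any of red_canister, second_canister, food_tin, low_cup, mug_mouth from where it was at the start of the episode above 0.02 m or angle between any of red_canister, second_canister, food_tin, low_cup's own z axis and vertical above 0.3 rad).
It also fails if it takes over 61 s, if anything falls off the work surface, if the arm or the gripper's body presses on something with over 40 N, if the wrist force passes 120 N, or if a joint passes its speed limit or range.

ROBOT

A 6-joint arm with a two-finger parallel gripper is mounted at the origin on a cart in front of the work surface, level with it; the furniture and walls round the work are solid. World frame = base frame: x ahead of the robot, y to its left, z up, the work surface at z = 0. Lengths are in m, angles in degrees, forces in N, time in s.
With the tool pointing down it reaches from about 0.25 to 0.775 m from the base axis. Payload 4 kg.
Tool frame: the origin (TCP) lies midway between the tips of the shut fingers; the grasp point (between the pads) lies 19 mm behind it (tcp_to_grasp is the distance from the TCP to the grasp point, in m); x points along the fingers, y is the direction in which the jaws open and shut, and the axes are right-handed (so a half turn about x gives the same grasp; the last joint's range is limited). The gripper opens to 94 mm and grips with 3 to 60 N. Pads are 16 mm wide; open, the fingers measure 119 mm over their backs; the gripper's body (75 mm by 177 mm) begins 78 mm behind the grasp point.
Start: joints at [67.374, 4.996, 78.535, -0, 96.463, -5.907], TCP at [0.158, 0.527, 0.206] pointing down, gripper open.
Joint ranges: [-177.83, 177.83], [-43.37, 116.18], [15.69, 146.23], [-61.86, 241.86], [9.47, 152.12], [-147.06, 147.06]. Speed limits (degrees/s): [159.86, 159.86, 180, 180, 180, 180].

INTERFACE

Orientations are given as [roll, pitch, yaw] about the fixed x, y, z axes, in that order (R = Rz(yaw) Ry(pitch) Rx(roll)).
In Python, from workcell import get_obs, read_camera, finish_job, tcp_to_grasp gives the robot as it stands. The module is installed in compiled form; this text tells all that it offers.
- The arm moves only by the shell command python3 -m handwheel 'ROWS' [FORCE]. ROWS is JSON, a list of rows, each a list of 7 numbers: the turn, a rotation vector about the tool's x, y, z in rad, then the shift along the tool's x, y, z in m, then the closure, from 0 (fully open) to 1 (shut). In form: [[rx, ry, rz, dx, dy, dz, fingers], ...]. A call has exactly 5 rows; each row is the pose to reach, as a shift and turn from the pose commanded when the call began, along the tool's axes at that moment; what a row does not reach only later rows make up. A row lasts 1/12 s, in which the tool goes at most 41.7 mm and 7.16 degrees, less where a joint would pass 70% of its speed; a pose out of reach is approached as far as the arm can. A call with a gripper value outside its range is refused whole. The fingers move at their own pace and stop on an object; FORCE is the grip in N (left out, the last holds). Time passes only in rows, so rows that repeat a pose let the fingers close, or fill a call up. It gives the time, the measured TCP pose, the force and the opening at its end, in the units of the state.
- get_obs(): the state, without advancing time (a new reading comes with each control period).
- read_camera(name): name is "side" or "top" or "wrist"; returns a dict with "img" (400x640x3 uint8, blue, green, red), "camera_matrix" (3x3 intrinsics, pixels), "dist_coeffs" ([k1, k2, p1, p2, k3] as OpenCV has them; the pictures are not rectified), "position" and "attitude" of the camera in the world; the wrist camera has in their place "T_tool_cam" (4x4, takes a point from camera to tool coordinates, whose origin is the TCP and whose axes are the tool frame's). Camera axes: x right, y down, z forward; pixel columns grow to the right and rows downward; lengths in m; the calibration is good to about 2 mm. A picture is of the moment at which its call begins: read the wrist's pose just before it. There is no depth.
- finish_job(): hands the job in, once; it reports no verdict.
The state is a dict: "time": time; "qpos": joint angles; "qvel": joint speeds; "joint_efforts": joint torques, N m; "eef_pos": TCP position; "orientation": TCP orientation; "ft_force": force on the tool from outside, world axes, zero at the start; "wrist_torque": the same for the moment, N m; "grip_width": finger opening in m.
Only numpy, scipy, OpenCV 4.12 (cv2) and the standard library are available. Lean on these libraries where they do the work, as an engineer would, in place of code of your own. Each camera call takes 0.05 s, during which the arm holds its last target. There are 200 camera calls.

## Working session

There is one attempt and no reset: what is moved stays moved. The work goes in short steps, Python scripts to look and compute and a shell command to move; the robot and the scene stay as the last step left them, time stands still between calls to the robot, and variables do not carry over. Pictures are saved under pics/ and viewed, about 8 in all and at most 12, crops included, and the job is handed in when it is done.

```bash
mkdir -p pics
python3 - <<'E'
from workcell import *
import cv2,json,numpy as np
o=get_obs();print(o, tcp_to_grasp)
for n in("top","side"):
    c=read_camera(n);cv2.imwrite(f"pics/{n}0.png",c["img"])
    print(n,c["camera_matrix"],c["dist_coeffs"],c["position"],c["attitude"])
E
```

```text
{'time': 0.0, 'qpos': array([ 6.73734843e+01,  5.03789207e+00,  7.86230520e+01, -1.98524903e-03,
        9.64624175e+01, -5.90650208e+00]), 'qvel': array([-0.16529732, -0.0373193 ,  0.09534948,  0.06396601,  0.11897561,
        0.08694904]), 'joint_efforts': array([-2.43894010e-04, -3.40191829e+01, -3.02423358e+01,  7.16190669e-02,
        3.30886873e-02, -1.97629179e-04]), 'eef_pos': array([0.1580324 , 0.52624143, 0.20433077]), 'orientation': array([ -94.99016009,   89.87662265, -111.71039499]), 'ft_force': array([-0.20417717, -0.4280826 ,  0.2410361 ]), 'wrist_torque': array([-0.0208445 , -0.03713217,  0.01293249]), 'grip_width': 0.09376530657439655} 0.0188
top [[478.45281246   0.         311.8034073 ]
 [  0.         478.45281246 191.4945266 ]
 [  0.           0.           1.        ]] [-0.12562495  0.          0.          0.          0.        ] [-0.20824885 -0.14704982  1.4743727 ] [-1.51274920e+02  4.80150154e-02 -7.22655853e+01]
side [[446.52937751   0.         319.23293389]
 [  0.         446.52937751 204.85576276]
 [  0.           0.           1.        ]] [0.00433019 0.         0.         0.         0.        ] [0.1896152  1.29097561 0.75629484] [-118.11337077   -1.14969955 -164.2672369 ]
```

View pics/top0.png

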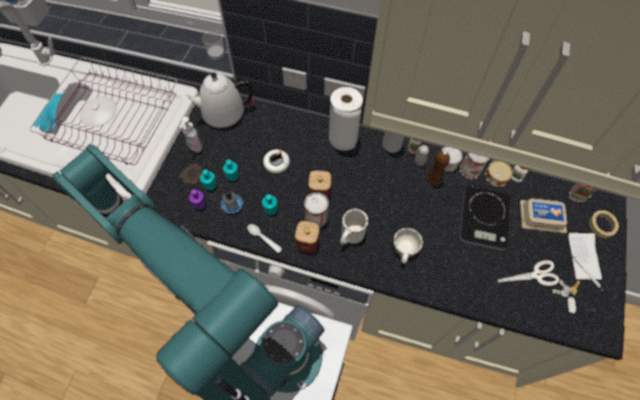

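View pics/side0.png

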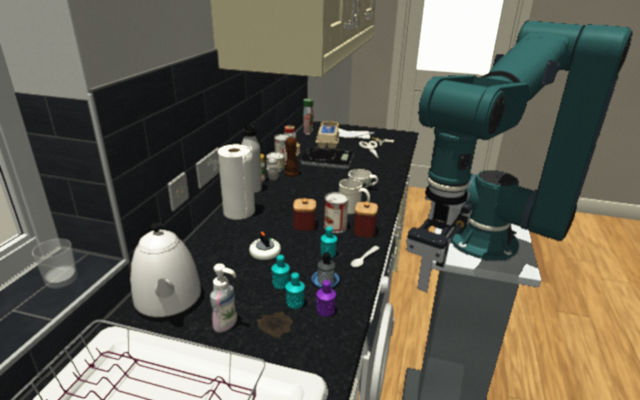

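Top: white timer at (276,161), infuser in the blue dish at (231,203), tall mug at (354,226), low cup at (407,243), tins at (320,181), (316,208) and (307,236), turquoise decoys at (208,180), (231,170) and (270,205), purple at (197,199). In the side view the infuser is at (325,270) and the timer at (265,248).

```bash
cat > h.py <<'E'
from workcell import *
import cv2,numpy as np
from scipy.spatial.transform import Rotation as R
def rot(a): return R.from_euler('xyz',a,degrees=True).as_matrix()
def cam(n,save=None):
    o=get_obs(); c=read_camera(n)
    if n=="wrist":
        T=np.eye(4);T[:3,:3]=rot(o['orientation']);T[:3,3]=o['eef_pos']
        T=T@np.array(c['T_tool_cam']);c['R'],c['p']=T[:3,:3],T[:3,3]
    else: c['R'],c['p']=rot(c['attitude']),np.array(c['position'])
    c['K']=np.array(c['camera_matrix']);c['d']=np.array(c['dist_coeffs'])
    if save: cv2.imwrite(save,c['img'])
    return c
def ray(c,uv):
    q=cv2.undistortPoints(np.float64(uv).reshape(-1,1,2),c['K'],c['d']).reshape(-1,2)
    return np.c_[q,np.ones(len(q))]@c['R'].T
def plane(c,uv,z):
    r=ray(c,uv); return c['p']+r*((z-c['p'][2])/r[:,2])[:,None]
def proj(c,P):
    return cv2.projectPoints(np.float64(P).reshape(-1,1,3),cv2.Rodrigues(c['R'].T)[0],-c['R'].T@c['p'],c['K'],c['d'])[0].reshape(-1,2)
def togo(P,Rg=None):
    "shift in tool axes from current TCP to P"
    o=get_obs(); return rot(o['orientation']).T@(np.array(P)-o['eef_pos'])
E
python3 - <<'E'
from h import *
t=cam("top");s=cam("side")
for n,uv,z in [("timer",(276,161),.03),("inf",(231,197),.09),("mug",(356,220),.101),("cup",(408,239),.06),("can1",(320,178),.11),("tin",(317,203),.11),("can2",(308,231),.11),("tq3",(270,200),.06),("tq1",(208,176),.06),("tq2",(231,166),.06),("pur",(197,195),.06)]:
    print(n,plane(t,[uv],z)[0].round(3))
for n,uv,z in [("timer",(265,246),.03),("inf",(326,259),.09),("mug",(352,183),.101),("tq3",(329,230),.09),("tq2",(281,258),.09)]: print("s",n,plane(s,[uv],z)[0].round(3))
o=get_obs();print(rot(o['orientation']).round(3))
a=cv2.resize(t['img'][140:260,170:330],(800,600),interpolation=cv2.INTER_CUBIC)
cv2.imwrite("pics/topcrop.png",a)
E
```

```text
timer [0.625 0.255 0.03 ]
inf [0.413 0.332 0.09 ]
mug [ 0.453 -0.082  0.101]
cup [ 0.458 -0.258  0.06 ]
can1 [0.56  0.071 0.11 ]
tin [0.469 0.053 0.11 ]
can2 [0.366 0.05  0.11 ]
tq3 [0.456 0.213 0.06 ]
tq1 [0.479 0.45  0.06 ]
tq2 [0.541 0.39  0.06 ]
pur [0.399 0.456 0.06 ]
s timer [0.626 0.273 0.03 ]
s inf [0.418 0.367 0.09 ]
s mug [ 0.445 -0.082  0.101]
s tq3 [0.447 0.225 0.09 ]
s tq2 [0.53  0.397 0.09 ]
[[-0.001  0.288  0.958]
 [-0.001  0.958 -0.288]
 [-1.    -0.001 -0.   ]]
```

View pics/topcrop.png

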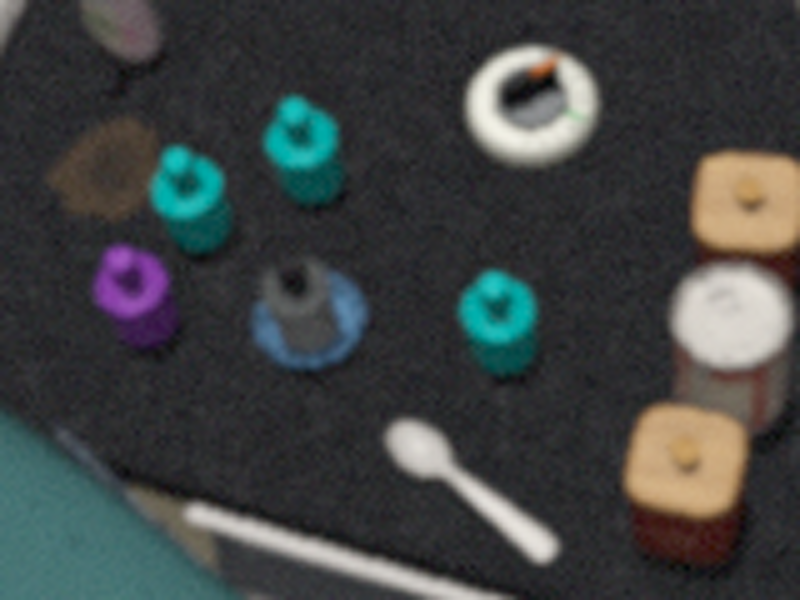

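The crop shows the timer centred at (276.4,161), the orange pointer end near (279,153) and the green mark near (285.4,162.6). The infuser's grip top is near (228.6,196). I'm moving towards the timer for a close look.

```bash
python3 -m handwheel '[[0,0,0,0,-0.009,0.038,0],[0,0,0,0,-0.018,0.076,0],[0,0,0,0,-0.027,0.114,0],[0,0,0,0,-0.036,0.152,0],[0,0,0,0,-0.045,0.19,0]]' 20
python3 -m handwheel '[[0,0,0,0,-0.009,0.038,0],[0,0,0,0,-0.018,0.076,0],[0,0,0,0,-0.027,0.114,0],[0,0,0,0,-0.036,0.152,0],[0,0,0,0,-0.045,0.19,0]]'
python3 - <<'E'
from h import *
w=cam("wrist","pics/w1.png");print(w['T_tool_cam'],w['K'],w['d'],w['p'])
print(proj(w,[[.625,.26,.03],[.415,.34,.09]]))
t=cam("top");im=t['img'];hsv=cv2.cvtColor(im,cv2.COLOR_BGR2HSV)
print(get_obs()['eef_pos'])
E
```

```text
time: 0.62
eef_pos: [0.3284, 0.4279, 0.2053]
orientation: [176.8, 90.0, 160.2]
ft_force: [1.7, 1.1, -0.1]
grip_width: 0.0939
time: 1.03
eef_pos: [0.4976, 0.3299, 0.2053]
orientation: [-174.5, 90.0, 168.8]
ft_force: [0.7, 1.5, 0.5]
grip_width: 0.0939
[[-1.03146166e-03 -2.58324693e-01  9.66057601e-01 -1.79583691e-01]
 [ 9.99999034e-01 -1.16615015e-03  7.55871370e-04 -9.66315853e-04]
 [ 9.31307972e-04  9.66057448e-01  2.58325646e-01 -7.57663728e-02]
 [ 0.00000000e+00  0.00000000e+00  0.00000000e+00  1.00000000e+00]] [[293.35118283   0.         324.78998902]
 [  0.         293.35118283 195.08435174]
 [  0.           0.           1.        ]] [0.01678317 0.         0.         0.         0.        ] [0.42485072 0.35079083 0.38490266]
[[303.07546498 282.60550102]
 [310.81807277 109.82913157]]
[0.50043288 0.32746955 0.20406291]
```

View pics/w1.png

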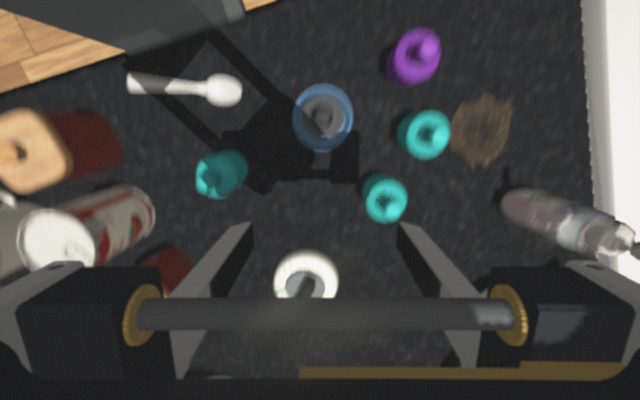

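The wrist view shows the infuser in its blue dish at (323,117) and the timer at (305,280), partly behind the rod. I'm moving over the timer.

```bash
python3 -m handwheel '[[0,0,0,0,-0.008,0.035,0],[0,0,0,0,-0.015,0.07,0],[0,0,0,0,-0.023,0.105,0],[0,0,0,0,-0.031,0.14,0],[0,0,0,0,-0.031,0.14,0]]'
python3 - <<'E'
from h import *
w=cam("wrist","pics/w2.png");im=w['img']
print(get_obs()['eef_pos'],get_obs()['time'])
c0=proj(w,[.625,.262,.03])[0].astype(int);print(c0)
a=cv2.resize(im[c0[1]-60:c0[1]+60,c0[0]-70:c0[0]+70],None,fx=4,fy=4,interpolation=cv2.INTER_CUBIC);cv2.imwrite("pics/w2c.png",a)
h=cv2.cvtColor(im,cv2.COLOR_BGR2HSV)
win=np.zeros(im.shape[:2],np.uint8);cv2.circle(win,tuple(map(int,c0)),60,255,-1)
for n,lo,hi,z in [("orange",(4,120,100),(20,255,255),.052),("green",(45,60,60),(85,255,255),.022),("white",(0,0,150),(179,60,255),.022)]:
    m=cv2.inRange(h,lo,hi)&win
    cs=sorted(cv2.findContours(m,0,1)[0],key=cv2.contourArea)[::-1][:2]
    for k in cs:
        q=k.reshape(-1,2).mean(0); print(n,cv2.contourArea(k),q,plane(w,[q],z)[0].round(4), cv2.fitEllipse(cv2.convexHull(k)) if len(k)>8 else '')
        if n=="white" and len(k)>8: print(plane(w,[cv2.fitEllipse(cv2.convexHull(k))[0]],.022))
E
```

```text
time: 1.55
eef_pos: [0.6253, 0.2574, 0.203]
orientation: [-81.3, 89.8, -98.3]
ft_force: [-1.0, -0.7, -1.0]
grip_width: 0.0942
[0.62284464 0.25951889 0.20339074] 1.6
[329 179]
orange 34.0 [326.05555556 197.96296296] [0.6409 0.253  0.052 ] ((326.0042724609375, 198.06277465820312), (7.487416744232178, 16.305269241333008), 28.576169967651367)Traceback (most recent call last):
  File "<stdin>", line 12, in <module>
cv2.error: OpenCV(4.12.0) /io/opencv/modules/imgproc/src/shapedescr.cpp:361: error: (-201:Incorrect size of input array) There should be at least 5 points to fit the ellipse in function 'fitEllipseNoDirect'
```

View pics/w2c.png

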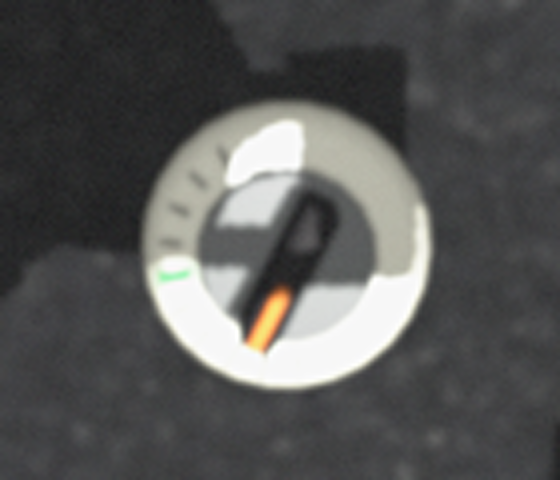

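The timer is centred at crop (287,243), the orange tip at (265,320), the bar's far end at (317,205) and the green mark at (174,275). So the pointer still has about 60° to go, and both ends of the bar are clear.

Run:
```python
from h import *
w=cam("wrist");o=np.array([259,119])
f=lambda x,y,z:plane(w,[np.array([x,y])/4+o],z)[0]
C=f(287.5,243.5,.022);G=f(174,275,.022);T1=f(252,352,.056);T2=f(320,190,.056);P=f(268,320,.056)
print(C,G,T1,T2,P,np.linalg.norm(G-C),np.linalg.norm(T1-T2),(T1+T2)/2)
an=lambda v:np.degrees(np.arctan2(v[1],v[0]))
print("green",an(G-C),"ptr",an(T1-T2),an(T1-C),an(P-C),"turn cw",an(T1-T2)-an(G-C))
ob=get_obs();M=rot(ob['orientation']);print(M.round(3),"jaw",an(M[:,1]),ob['qpos'])
print("togo",togo([C[0],C[1],.2]))
# infuser tri from w1 and top
```

```text
[0.62535174 0.26573564 0.022     ] [0.62461263 0.22848334 0.022     ] [0.64621187 0.24799274 0.056     ] [0.60627634 0.28029589 0.056     ] [0.63830684 0.25527354 0.056     ] 0.037259632627388364 0.05136477675557209 [0.6262441  0.26414431 0.056     ]
green -91.13664122961855 ptr -38.96878615646475 -40.38334319939434 -38.92318131914793 turn cw 52.167855073153795
[[-0.003  0.289  0.957]
 [-0.     0.957 -0.289]
 [-1.    -0.001 -0.003]] jaw 73.19632073379927 [ 1.79348034e+01  2.12729312e+01  5.91635927e+01  4.55783219e-02
  9.97070681e+01 -5.52538324e+01]
togo [0.00409859 0.00573635 0.0023456 ]
```

```bash
python3 -m handwheel '[[0.1,0,0,0.025,0.006,0.002,0],[0.2,0,0,0.05,0.006,0.002,0],[0.3,0,0,0.075,0.006,0.002,0],[0.387,0,0,0.1,0.006,0.002,0],[0.387,0,0,0.1,0.006,0.002,0]]'
python3 -m handwheel '[[0,0,0,0,0,0,0.3],[0,0,0,0,0,0,0.3],[0,0,0,0,0,0,0.3],[0,0,0,0,0,0,0.3],[0,0,0,0,0,0,0.3]]'
python3 - <<'E'
from h import *
w=cam("wrist","pics/w3.png");ob=get_obs();M=rot(ob['orientation'])
print(ob['eef_pos'],np.degrees(np.arctan2(M[1,1],M[0,1])),ob['grip_width'],"togo",togo([.6258,.2650,.036]))
E
```

```text
time: 2.07
eef_pos: [0.6198, 0.2671, 0.099]
orientation: [-126.4, 89.3, -165.3]
ft_force: [-0.3, -0.4, -1.3]
grip_width: 0.0939
time: 2.48
eef_pos: [0.6259, 0.2669, 0.1077]
orientation: [59.6, 89.8, 20.8]
ft_force: [0.6, 0.2, 1.0]
grip_width: 0.0667
[0.62575106 0.26672454 0.10715799] 51.131644275078735 0.06656156658654235 togo [ 0.07115626 -0.00147507  0.00102359]
```

View pics/w3.png

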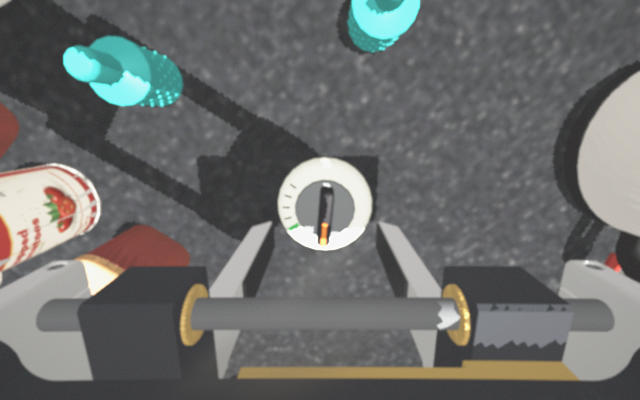

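The bar is vertical in the image at u≈325, midway between the fingers. I'm descending and closing.

```bash
python3 -m handwheel '[[0,0,0,0.02,-0.001,0,0.3],[0,0,0,0.04,-0.001,0,0.3],[0,0,0,0.06,-0.001,0,0.3],[0,0,0,0.070,-0.001,0,0.3],[0,0,0,0.070,-0.001,0,0.3]]' 15
python3 -m handwheel '[[0,0,0,0,0,0,0.9],[0,0,0,0,0,0,0.9],[0,0,0,0,0,0,0.9],[0,0,0,0,0,0,0.9],[0,0,0,0,0,0,0.9]]' 15
python3 -m handwheel '[[0,0,0,0,0,0,1],[0,0,0,0,0,0,1],[0,0,0,0,0,0,1],[0,0,0,0,0,0,1],[0,0,0,0,0,0,1]]' 15
python3 - <<'E'
from h import *
ob=get_obs();M=rot(ob['orientation']);print(ob,np.degrees(np.arctan2(M[1,1],M[0,1])))
E
```

```text
time: 2.95
eef_pos: [0.6225, 0.2649, 0.0322]
orientation: [-123.7, 89.7, -162.6]
ft_force: [-0.8, -0.6, -0.9]
grip_width: 0.0658
time: 3.37
eef_pos: [0.6251, 0.266, 0.0369]
orientation: [59.3, 89.9, 20.4]
ft_force: [0.0, 1.0, 1.1]
grip_width: 0.036
time: 3.78
eef_pos: [0.6251, 0.2674, 0.0358]
orientation: [95.9, 89.8, 57.1]
ft_force: [1.6, 5.0, -2.0]
grip_width: 0.0119
{'time': 3.7833, 'qpos': array([ 18.31049879,  25.86106307,  72.25206164,   0.1405911 ,
        81.7136141 , -32.85188139]), 'qvel': array([ 0.09078496,  0.07226095, -0.13446988, -0.07742199,  0.04619948,
        0.09929526]), 'joint_efforts': array([-2.46543445e+00, -4.78479302e+01, -2.73475242e+01, -1.17893636e+00,
        1.23512808e+00,  3.61490424e-02]), 'eef_pos': array([0.62514369, 0.26738902, 0.03577436]), 'orientation': array([95.92767622, 89.77777667, 57.07000461]), 'ft_force': array([ 1.64266526,  5.01101651, -2.04667572]), 'wrist_torque': array([ 0.83323057, -0.4259292 ,  0.09736493]), 'grip_width': 0.011901520046988077} 51.142284120492626
```

```bash
python3 -m handwheel '[[0.1,0,0,0,0.001,0,1],[0.2,0,0,0,0.001,0,1],[0.3,0,0,0,0.001,0,1],[0.4,0,0,0,0.001,0,1],[0.5,0,0,0,0.001,0,1]]'
python3 -m handwheel '[[0.1,0,0,0,0,0,1],[0.2,0,0,0,0,0,1],[0.3,0,0,0,0,0,1],[0.41,0,0,0,0,0,1],[0.41,0,0,0,0,0,1]]'
python3 -m handwheel '[[0,0,0,0,0,0,1],[0,0,0,0,0,0,1],[0,0,0,0,0,0,0.5],[0,0,0,0,0,0,0.5],[0,0,0,0,0,0,0.5]]'
python3 -m handwheel '[[0,0,0,0,0,0,0.4],[0,0,0,0,0,0,0.4],[0,0,0,-0.02,0,0,0.4],[0,0,0,-0.05,0,0,0.4],[0,0,0,-0.09,0,0,0.4]]'
python3 -m handwheel '[[0,0,0,-0.03,0,0,0.4],[0,0,0,-0.06,0,0,0.2],[0,0,0,-0.08,0,0,0],[0,0,0,-0.08,0,0,0],[0,0,0,-0.08,0,0,0]]'
python3 - <<'E'
from h import *
w=cam("wrist","pics/w4.png");ob=get_obs();M=rot(ob['orientation']);print(ob['eef_pos'],ob['qpos'],np.degrees(np.arctan2(M[1,1],M[0,1])))
c0=proj(w,[.6258,.265,.022])[0].astype(int);o=c0-[70,60];print(o)
cv2.imwrite("pics/w4c.png",cv2.resize(w['img'][o[1]:o[1]+120,o[0]:o[0]+140],None,fx=4,fy=4,interpolation=cv2.INTER_CUBIC))
E
```

```text
time: 4.2
eef_pos: [0.6288, 0.2702, 0.0358]
orientation: [105.5, 89.3, 37.8]
ft_force: [10.7, 9.5, -7.8]
grip_width: 0.0116
time: 4.62
eef_pos: [0.6326, 0.2709, 0.0359]
orientation: [118.9, 88.8, 27.7]
ft_force: [19.2, 11.7, -11.2]
grip_width: 0.0118
time: 5.03
eef_pos: [0.6254, 0.2663, 0.0357]
orientation: [23.1, 90.0, -67.9]
ft_force: [-0.2, -0.6, -0.1]
grip_width: 0.0287
time: 5.45
eef_pos: [0.6222, 0.2652, 0.1218]
orientation: [-68.7, 89.4, -159.8]
ft_force: [1.0, 0.4, -0.0]
grip_width: 0.0561
time: 5.87
eef_pos: [0.6254, 0.2664, 0.2068]
orientation: [104.9, 89.9, 13.9]
ft_force: [0.2, 0.3, -1.7]
grip_width: 0.0795
[0.62456968 0.26609852 0.20424587] [ 1.82983035e+01  2.19024501e+01  5.83145366e+01 -8.19764251e-03
  9.98808036e+01  1.93403066e+01] -1.043434242948972
[255 118]
```

View pics/w4c.png

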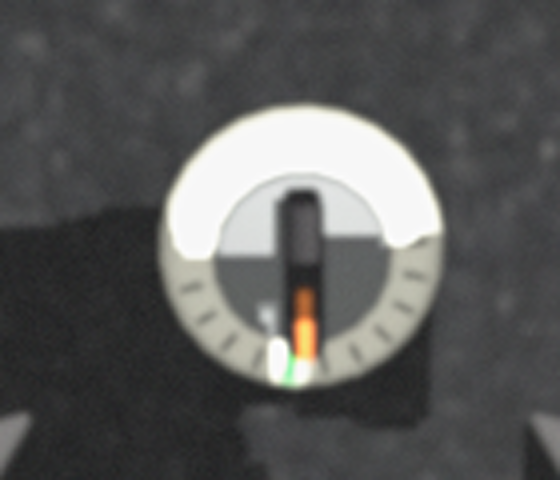

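The pointer end is at crop (306,360) and the green mark at (290,370). I'll measure what is left to turn.

Run:
```python
from h import *
w=cam("wrist");o=np.array([255,118])
im=w['img'];hs=cv2.cvtColor(im,cv2.COLOR_BGR2HSV)
sub=hs[118:238,255:395]
def mk(lo,hi):
    m=cv2.inRange(sub,lo,hi);ys,xs=np.nonzero(m);return np.array([xs.mean(),ys.mean()])+o,len(xs)
g=mk((45,70,50),(85,255,255));r=mk((3,120,90),(22,255,255));print((g[0]-o)*4,g[1],(r[0]-o)*4,r[1])
f=lambda x,y,z:plane(w,[np.array([x,y])/4+o],z)[0]
an=lambda v:np.degrees(np.arctan2(v[1],v[0]))
C=f(301,245,.022);G=plane(w,[g[0]],.022)[0];T1=f(305,362,.056);T2=f(302,192,.056);P=plane(w,[r[0]],.056)[0]
print(C,G,an(G-C),"ptr",an(T1-T2),an(P-C),(T1+T2)/2,np.linalg.norm(G-C))
for C in[(T1+T2)/2,np.array([.6258,.2652,0])]:print(an(G-C),an(P-C))
```

```text
[294. 366.] 8 [308.96202532 319.18987342] 79
[0.63012321 0.26436434 0.022     ] [0.62728787 0.22448473 0.022     ] -94.066738471384 ptr -89.80519738304378 -84.0695335992417 [0.63025419 0.26165515 0.056     ] 0.039980274933051396
-94.56272143535897 -83.36643471657311
-87.90715479782844 -69.47160083414609
```

By several estimates the pointer is about 4° short, close to the 6.3° tolerance. I'll take a closer look before deciding.

```bash
python3 -m handwheel '[[0,0,0,0.03,0,0,0],[0,0,0,0.06,0,0,0],[0,0,0,0.09,0,0.015,0],[0,0,0,0.09,0,0.015,0],[0,0,0,0.09,0,0.015,0]]'
python3 - <<'E'
from h import *
I=[cam("wrist") for _ in range(4)];w=I[0];im=np.mean([i['img'] for i in I],0).astype(np.uint8);cv2.imwrite("pics/w5.png",im)
c0=proj(w,[.6258,.265,.022])[0].astype(int);o=c0-[75,65];print(o,get_obs()['eef_pos'],get_obs()['time'])
cv2.imwrite("pics/w5c.png",cv2.resize(im[o[1]:o[1]+120,o[0]:o[0]+150],None,fx=5,fy=5,interpolation=cv2.INTER_CUBIC))
E
```

```text
time: 6.38
eef_pos: [0.6219, 0.2502, 0.1102]
orientation: [-73.3, 89.4, -164.3]
ft_force: [0.3, 0.2, 0.6]
grip_width: 0.0941
[255 117] [0.62643168 0.25246846 0.11862479] 6.5833
```

View pics/w5c.png

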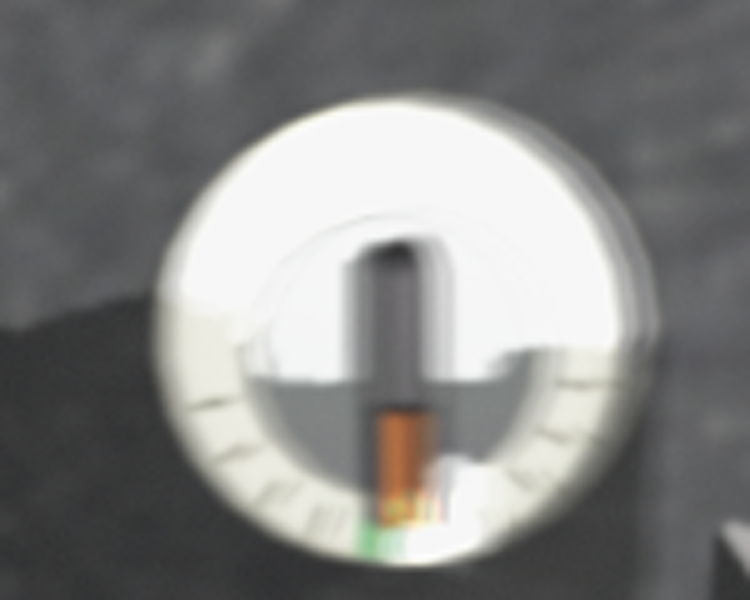

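Averaging blurred it because the arm was still settling: orange at u≈405, green at u≈380. I'll take single settled frames and measure numerically.

Run:
```python
from h import *
an=lambda v:np.degrees(np.arctan2(v[1],v[0]))
for k in range(3):
    w=cam("wrist",f"pics/w6_{k}.png");im=w['img'];o=np.array([235,90]);sub=im[90:260,235:420].astype(int)
    b,g,r=sub[...,0],sub[...,1],sub[...,2]
    def cen(wt): 
        wt=np.clip(wt,0,None);ys,xs=np.mgrid[:wt.shape[0],:wt.shape[1]];return np.array([(xs*wt).sum(),(ys*wt).sum()])/wt.sum()+o
    G=cen(g-np.maximum(r,b)-25);O=cen(r-b-60)
    # orange principal axis
    m=(r-b>60);ys,xs=np.nonzero(m);pts=np.c_[xs,ys]+o
    W=plane(w,pts,.056)[:,:2];c=W.mean(0);d=np.linalg.svd(W-c)[2][0];d=d if d[1]<0 else -d
    # disc centre: horizontal extents of white dial
    wm=(sub.min(2)>95).astype(np.uint8);k2=max(cv2.findContours(wm,0,1)[0],key=cv2.contourArea)
    e=cv2.fitEllipse(cv2.convexHull(k2));
    C=plane(w,[np.array(e[0])+o],.022)[0];Gw=plane(w,[G],.022)[0]
    # circle fit in world of hull pts
    H=plane(w,cv2.convexHull(k2).reshape(-1,2)+o,.022)[:,:2];s=np.linalg.lstsq(np.c_[2*H,np.ones(len(H))],(H**2).sum(1),rcond=None)[0]
    print(G,O,e[0]+o,e[1],"green",an(Gw-C),np.hypot(*(Gw-C)[:2]),"axis",an(d),W.shape,"O-C",an(c-C[:2]),C,s[:2],np.sqrt(s[2]+s[0]**2+s[1]**2),"g2",an(Gw[:2]-s[:2]))
im=cv2.imread("pics/w6_2.png")
cv2.imwrite("pics/w6c.png",cv2.resize(im[110:250,245:405],None,fx=5,fy=4,interpolation=cv2.INTER_CUBIC)[:, :800])
```

```text
[326.57798165 224.39220183] [331.77068318 210.59801035] [350.521698   169.64866638] (99.94014739990234, 147.8507537841797) green -113.38127212649329 0.05986018230129418 axis -90.84583780527294 (138, 2) O-C -123.16295451222078 [0.65091035 0.27795284 0.022     ] [0.64862662 0.272686  ] 0.05913324400563859 g2 -113.37484915478156
[326.56551724 224.35747126] [331.68670438 210.58799758] [351.05704498 164.34620667] (101.98992919921875, 155.5095672607422) green -112.00802865969713 0.06471585358387148 axis -90.51928693485591 (139, 2) O-C -119.69603201749638 [0.65140804 0.28300164 0.022     ] [0.65068015 0.27998615] 0.06298452508807206 g2 -112.43105707636579
[326.85336538 224.38461538] [331.90242347 210.62946429] [350.10990906 170.68907166] (99.00558471679688, 145.0365753173828) green -113.16496163427816 0.058638243720859226 axis -90.1985850537888 (130, 2) O-C -123.09937554603289 [0.65026959 0.27686718 0.022     ] [0.64838057 0.27201944] 0.05912288901256284 g2 -113.34753862540461
```

View pics/w6c.png

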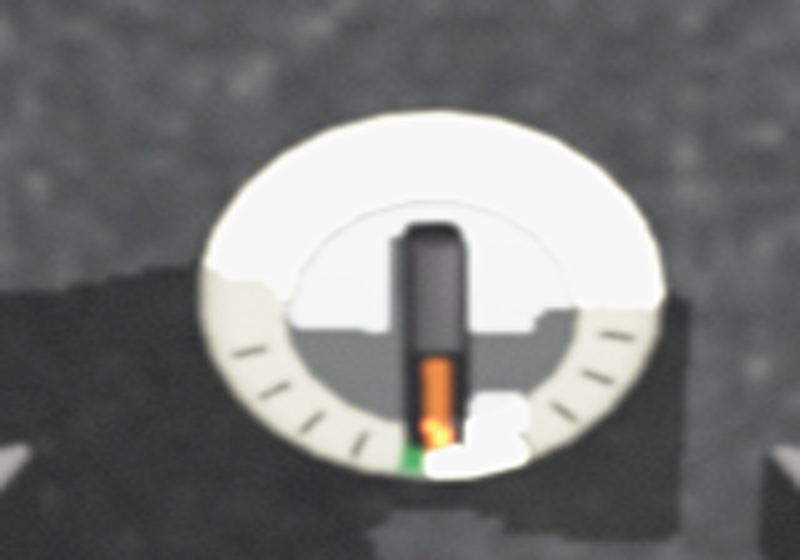

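The dial centre is at crop u≈432, green at 411 and the bar at 436, so the pointer is about 6° short. The knob also sits about 5 mm further along +x than I assumed. I'll regrip it centred and turn 6° more.

```bash
python3 -m handwheel '[[0,0,0,0,0.005,-0.013,0.4],[0,0,0,0.03,0.005,-0.013,0.4],[0,0,0,0.055,0.005,-0.013,0.4],[0,0,0,0.08,0.005,-0.013,0.4],[0,0,0,0.08,0.005,-0.013,0.4]]' 15
python3 -m handwheel '[[0,0,0,0,0,0,0.8],[0,0,0,0,0,0,1],[0,0,0,0,0,0,1],[0,0,0,0,0,0,1],[0,0,0,0,0,0,1]]' 15
python3 -m handwheel '[[0,0,0,0,0,0,1],[0.05,0,0,0,0,0,1],[0.105,0,0,0,0,0,1],[0.105,0,0,0,0,0,1],[0.105,0,0,0,0,0,1]]'
python3 -m handwheel '[[0,0,0,0,0,0,1],[0,0,0,0,0,0,1],[0,0,0,0,0,0,0.6],[0,0,0,0,0,0,0.4],[0,0,0,0,0,0,0.4]]'
python3 -m handwheel '[[0,0,0,0,0,0,0.2],[0,0,0,-0.01,0,0,0.2],[0,0,0,-0.03,0,0,0.1],[0,0,0,-0.06,0,0,0],[0,0,0,-0.08,0,0.01,0]]'
python3 -m handwheel '[[0,0,0,0,0,0,0],[0,0,0,0,0,0,0],[0,0,0,0,0,0,0],[0,0,0,0,0,0,0],[0,0,0,0,0,0,0]]'
python3 - <<'E'
from h import *
w=cam("wrist","pics/w7.png");ob=get_obs();M=rot(ob['orientation']);print(ob['eef_pos'],np.degrees(np.arctan2(M[1,1],M[0,1])))
cv2.imwrite("pics/w7c.png",cv2.resize(w['img'][110:250,245:405],None,fx=5,fy=4,interpolation=cv2.INTER_CUBIC))
E
```

```text
time: 7.15
eef_pos: [0.6266, 0.2635, 0.0297]
orientation: [-71.1, 89.4, -162.1]
ft_force: [-0.4, -0.0, -1.0]
grip_width: 0.0644
time: 7.57
eef_pos: [0.6311, 0.2648, 0.0377]
orientation: [110.4, 89.8, 19.4]
ft_force: [-1.3, 0.1, 0.3]
grip_width: 0.031
time: 7.98
eef_pos: [0.633, 0.2641, 0.0363]
orientation: [100.9, 89.6, 3.8]
ft_force: [6.4, -1.1, -1.8]
grip_width: 0.0118
time: 8.4
eef_pos: [0.6297, 0.2644, 0.0356]
orientation: [-99.6, 90.0, 163.4]
ft_force: [-0.3, 0.8, -0.7]
grip_width: 0.0283
time: 8.82
eef_pos: [0.6291, 0.2562, 0.1184]
orientation: [139.3, 89.8, 42.4]
ft_force: [0.1, 0.3, 1.3]
grip_width: 0.0618
time: 9.23
eef_pos: [0.6277, 0.2544, 0.1131]
orientation: [-68.5, 89.8, -165.5]
ft_force: [0.5, -0.1, -0.1]
grip_width: 0.0929
[0.62785548 0.25441341 0.11337437] -7.031170206958209
```

View pics/w7c.png

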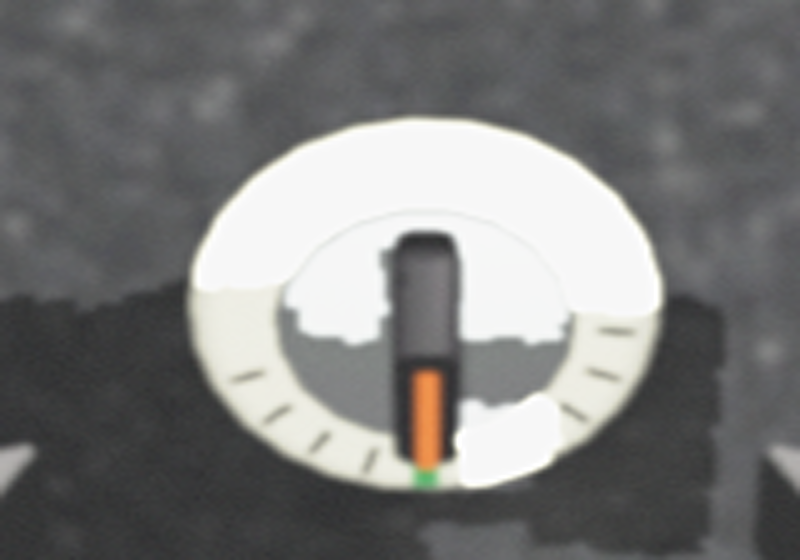

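The pointer (u≈427), green mark (u≈425) and dial centre (u≈426) now line up, and the knob is released. Next I'm moving above the infuser.

```bash
python3 -m handwheel '[[0,0,0,-0.035,0,0,0],[0,0,0,-0.07,0,0,0],[0,0,0,-0.10,0,0,0],[0,0,0,-0.12,-0.03,-0.01,0],[0,0,0,-0.12,-0.06,-0.02,0]]' 
python3 -m handwheel '[[0,0,0,0,-0.037,-0.01,0],[0,0,0,0,-0.075,-0.02,0],[0,0,0,0,-0.11,-0.03,0],[0,0,0,0,-0.14,-0.037,0],[0,0,0,0,-0.162,-0.043,0]]' 
python3 -m handwheel '[[0,0,0,0,0,0,0],[0,0,0,0,0,0,0],[0,0,0,0,0,0,0],[0,0,0,0,0,0,0],[0,0,0,0,0,0,0]]'
python3 - <<'E'
from h import *
w=cam("wrist","pics/w8.png");t=cam("top","pics/t8.png");s=cam("side","pics/s8.png")
ob=get_obs();M=rot(ob['orientation']);print(ob['eef_pos'],np.degrees(np.arctan2(M[1,1],M[0,1])))
print(proj(w,[[.415,.345,.096],[.415,.345,.014]]))
a=w['img'][:300,180:480]
s2=cv2.imread("pics/side0.png")[220:320,270:370]; t2=cv2.imread("pics/top0.png")[170:230,200:260]
A=cv2.resize(a,(500,500),interpolation=cv2.INTER_CUBIC);B=cv2.resize(s2,(300,300),interpolation=cv2.INTER_CUBIC)
D=cv2.resize(cv2.imread("pics/top0.png")[175:215,340:380],(300,200),interpolation=cv2.INTER_CUBIC)
C=np.zeros((500,800,3),np.uint8);C[:,:500]=A;C[:300,500:]=B;C[300:,500:]=cv2.resize(cv2.imread("pics/top0.png")[200:250,330:405],(300,200),interpolation=cv2.INTER_CUBIC)
cv2.imwrite("pics/v11.png",C)
E
```

```text
time: 9.7
eef_pos: [0.5739, 0.282, 0.2404]
orientation: [119.4, 89.5, 22.2]
ft_force: [0.2, 0.7, 0.6]
grip_width: 0.094
time: 10.12
eef_pos: [0.4134, 0.345, 0.2349]
orientation: [-78.1, 89.9, -175.0]
ft_force: [0.5, -0.2, 0.4]
grip_width: 0.0941
time: 10.53
eef_pos: [0.4173, 0.3436, 0.2349]
orientation: [-35.7, 90.0, -132.9]
ft_force: [0.7, -0.2, -0.4]
grip_width: 0.0938
[0.41696772 0.34378586 0.23512179] -7.120729716660652
[[323.48927532 184.83052335]
 [323.78185576 171.5195692 ]]
```

View pics/v11.png

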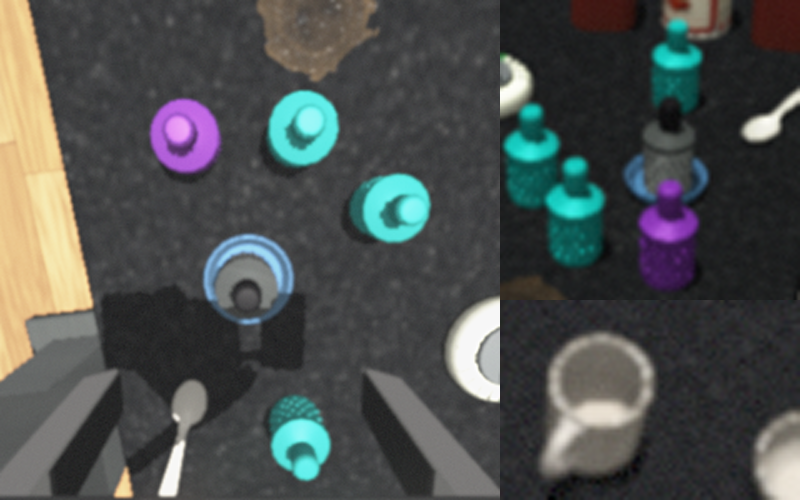

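Wrist panel: infuser grip top at full-image (328.2,176.4), dish centre at (328.8,167.4). The mug rim is centred at top-view (355.2,221). I'll convert these to shifts.

Run:
```python
from h import *
w=cam("wrist");t=cam("top");s=cam("side")
print("w grip",plane(w,[(328.2,176.4)],.096),"dish",plane(w,[(328.8,167.4)],.010))
print("t grip",plane(t,[(228.6,196)],.096),"s",plane(s,[(326,257)],.083))
def tri(L):
    A=0;b=0
    for c,uv in L:
        r=ray(c,[uv])[0];r/=np.linalg.norm(r);P=np.eye(3)-np.outer(r,r);A=A+P;b=b+P@c['p']
    return np.linalg.solve(A,b)
print("tri",tri([(t,(228.6,197)),(s,(326,257))]),tri([(t,(228.6,197)),(s,(326,257)),(w,(328.2,176.4))]))
# mug rim: top, with both views; blue dish mask in top0
im=cv2.imread("pics/top0.png");h=cv2.cvtColor(im,cv2.COLOR_BGR2HSV)
m=cv2.inRange(h,(95,80,60),(125,255,255));m[:185]=0;m[222:]=0;m[:,:210]=0;m[:,252:]=0
k=np.vstack(cv2.findContours(m,0,1)[0]);e=cv2.fitEllipse(cv2.convexHull(k));print("dish top",e,plane(t,[e[0]],.012))
print("mug",plane(t,[(355.2,221.)],.101), "tri",tri([(t,(355.2,221)),(s,(352,183))]))
p=w['img'][:,:,:];h=cv2.cvtColor(p,cv2.COLOR_BGR2HSV)
m=cv2.inRange(h,(95,80,60),(125,255,255));m[:130]=0;m[205:]=0;m[:,:295]=0;m[:,365:]=0
k=np.vstack(cv2.findContours(m,0,1)[0]);e=cv2.fitEllipse(cv2.convexHull(k));print("dish w",e,plane(w,[e[0]],.012))
o=get_obs();print(o['eef_pos'])
```

```text
w grip [[0.4210358  0.35396231 0.096     ]] dish [[0.42223202 0.34933498 0.01      ]]
t grip [[0.41181963 0.33910757 0.096     ]] s [[0.42261656 0.34843782 0.083     ]]
tri [0.42031133 0.34419215 0.07837322] [0.42048816 0.34683158 0.07808292]
dish top ((231.5365753173828, 203.52354431152344), (19.792098999023438, 23.598474502563477), 74.01029205322266) [[0.42540829 0.34769973 0.012     ]]
mug [[ 0.44855544 -0.08025365  0.101     ]] tri [ 0.44643781 -0.08029432  0.10228396]
dish w ((328.7444152832031, 167.02163696289062), (53.74089050292969, 54.67936325073242), 62.9747428894043) [[0.42223564 0.35020717 0.012     ]]
[0.41658343 0.34399483 0.23536082]
```

```bash
python3 -m handwheel '[[0,0,0,0.035,0.0045,-0.0045,0],[0,0,0,0.07,0.0045,-0.0045,0],[0,0,0,0.105,0.0045,-0.0045,0],[0,0,0,0.13,0.0045,-0.0045,0],[0,0,0,0.15,0.0045,-0.0045,0.1]]' 20
python3 -m handwheel '[[0,0,0,0.007,0,0,0.2],[0,0,0,0.014,0,0,0.2],[0,0,0,0.014,0,0,0.3],[0,0,0,0.014,0,0,0.5],[0,0,0,0.014,0,0,0.6]]' 20
python3 - <<'E'
from h import *
w=cam("wrist","pics/w9.png");ob=get_obs();print(ob['eef_pos'],ob['ft_force'],ob['grip_width'])
for x in(.418,.4215,.425): print(proj(w,[[x,.348,.096]]))
# dark grip blob
g=cv2.cvtColor(w['img'],cv2.COLOR_BGR2GRAY)
c=proj(w,[[.4215,.348,.096]])[0].astype(int);print(g[c[1]-24:c[1]+28:4,c[0]-60:c[0]+61:5])
E
```

```text
time: 11.25
eef_pos: [0.42, 0.3472, 0.0824]
orientation: [-49.5, 89.8, -146.6]
ft_force: [-0.0, -0.2, 0.2]
grip_width: 0.0901
time: 11.67
eef_pos: [0.4224, 0.3489, 0.0734]
orientation: [131.8, 89.8, 34.7]
ft_force: [-0.2, -0.0, -0.4]
grip_width: 0.0586
[0.42234841 0.34886949 0.07346493] [0.76027365 0.72785908 0.66931522] 0.054867743223189096
[[319.20886244 250.98836395]]
[[325.16416702 250.29892158]]
[[331.12642003 249.60944937]]
[[121 122 100  35  40  73  66  67  64  39  32  31  33  36  31  65  64  65
   66  84  58  39 110 121 120]
 [124 122  57  38  37  47  65  66  65  34  30  38  35  36  33  62  67  68
   75  59  53  40  71 120 121]
 [123 117  33  37  41  36  66  64  66  33  37  40  37  37  35  59 103 104
   75  37  54  40  40 121 122]
 [123  91  38  35  39  35  59  65  62  37  34  40  38  40  35  52 105 120
   40  42  59  37  35 102 122]
 [122  54  37  36  35  34  44  67  62  36  38  37  40  36  37  53  65  84
   41  42  51  40  36  60 123]
 [115  37  35  38  33  39  39  48  62  36  37  44  35  34  35  50  61  39
   43  40  41  36  33  38 119]
 [ 84  36  35  41  38  35  39  35  50  37  38  34  38  39  39  56  38  39
   41  43  41  39  37  34  91]
 [ 46  37  37  39  36  37  39  38  45  38  38  39  38  41  37  41  38  38
   38  37  53  38  38  38  52]
 [ 40  36  37  38  40  34  41  36  46  40  38  34  36  38  43  43  42  42
   41  38  59  40  38  37  38]
 [ 38  35  38  35  41  39  39  39  40  39  33  41  40  40  53  41  39  55
   62  61  65  52  42  35  37]
 [ 35  38  37  36  39  38  43  39  40  42  37  41  42  52  40  41  40  35
   61  61  65  64  59  35  38]
 [ 36  32  40  37  37  43  39  41  38  38  39  42  54  40  41  40  42  43
   63  62  64  61  61  38  37]
 [ 34  39  41  43  40  40  41  45  39  43  38  43  45  43  37  38  40  46
   64  63  64  63  63  49  36]]
```

The grip is well centred between the fingers, so I'm closing.

```bash
python3 -m handwheel '[[0,0,0,0.002,-0.001,0,0.7],[0,0,0,0.002,-0.001,0,0.85],[0,0,0,0.002,-0.001,0,1],[0,0,0,0.002,-0.001,0,1],[0,0,0,0.002,-0.001,0,1]]' 25
python3 -m handwheel '[[0,0,0,0,0,0,1],[0,0,0,0,0,0,1],[0,0,0,-0.01,0,0,1],[0,0,0,-0.02,0,0,1],[0,0,0,-0.03,0,0,1]]' 25
python3 - <<'E'
from h import *
ob=get_obs();print(ob['eef_pos'],ob['ft_force'],ob['grip_width'])
E
```

```text
time: 12.13
eef_pos: [0.4203, 0.3483, 0.0696]
orientation: [133.0, 90.0, 35.9]
ft_force: [-0.2, 0.1, 0.5]
grip_width: 0.0213
time: 12.55
eef_pos: [0.4203, 0.3483, 0.1005]
orientation: [152.2, 90.0, 55.2]
ft_force: [-0.0, -0.3, -1.0]
grip_width: 0.0204
[0.42029494 0.34828463 0.10054084] [-0.03051016 -0.34792201 -1.01013711] 0.020363337696296405
```

It's gripped at 20.4 mm with about 1 N of weight. I'll lift it straight up, then carry it over.

```bash
python3 -m handwheel '[[0,0,0,-0.025,0,0,1],[0,0,0,-0.05,0,0,1],[0,0,0,-0.075,0,0,1],[0,0,0,-0.10,0,0,1],[0,0,0,-0.12,0,0,1]]'
python3 -m handwheel '[[0,0,0,0,0.004,0.02,1],[0,0,0,0,0.009,0.048,1],[0,0,0,0,0.014,0.076,1],[0,0,0,0,0.02,0.104,1],[0,0,0,0,0.025,0.132,1]]'
python3 -m handwheel '[[0,0,0,0,0.005,0.028,1],[0,0,0,0,0.01,0.056,1],[0,0,0,0,0.016,0.084,1],[0,0,0,0,0.021,0.112,1],[0,0,0,0,0.026,0.14,1]]'
python3 -m handwheel '[[0,0,0,0,0.006,0.03,1],[0,0,0,0,0.012,0.06,1],[0,0,0,0,0.017,0.09,1],[0,0,0,0,0.022,0.115,1],[0,0,0,0,0.027,0.135,1]]'
python3 -m handwheel '[[0,0,0,0,0,0.005,1],[0,0,0,0,0,0.01,1],[0,0,0,0,0.001,0.014,1],[0,0,0,0,0.001,0.014,1],[0,0,0,0,0.001,0.014,1]]'
python3 -m handwheel '[[0,0,0,0,0,0,1],[0,0,0,0,0,0,1],[0,0,0,0,0,0,1],[0,0,0,0,0,0,1],[0,0,0,0,0,0,1]]'
python3 - <<'E'
from h import *
w=cam("wrist","pics/w10.png");t=cam("top","pics/t10.png");s=cam("side","pics/s10.png")
ob=get_obs();print(ob['eef_pos'],ob['ft_force'],ob['grip_width'],ob['time'])
P=ob['eef_pos'];print(proj(w,[[.4475,-.08,.101]]),proj(t,[[.4475,-.08,.101],P]),proj(s,[[.4475,-.08,.101],P-[0,0,.066]]))
C=np.zeros((600,800,3),np.uint8);r=lambda a,z:cv2.resize(a,z,interpolation=cv2.INTER_CUBIC)
C[:300,:400]=r(w['img'][150:360,185:465],(400,300))
C[:300,400:]=r(t['img'][190:265,310:410],(400,300))
C[300:,:400]=r(s['img'][130:220,300:420],(400,300))
C[300:,400:]=r(cv2.imread("pics/side0.png")[130:220,300:420],(400,300))
cv2.imwrite("pics/v12.png",C)
E
```

```text
time: 12.97
eef_pos: [0.4207, 0.3486, 0.2233]
orientation: [131.9, 89.8, 34.9]
ft_force: [1.1, 0.1, -0.9]
grip_width: 0.0205
time: 13.38
eef_pos: [0.429, 0.2131, 0.221]
orientation: [115.1, 89.9, 18.1]
ft_force: [0.1, -0.1, -1.6]
grip_width: 0.02
time: 13.8
eef_pos: [0.4375, 0.0707, 0.2211]
orientation: [101.0, 89.9, 4.0]
ft_force: [0.0, 0.1, -1.3]
grip_width: 0.0204
time: 14.22
eef_pos: [0.4477, -0.0673, 0.221]
orientation: [72.1, 89.9, -25.0]
ft_force: [0.6, 0.2, -0.6]
grip_width: 0.0204
time: 14.63
eef_pos: [0.447, -0.0785, 0.2197]
orientation: [146.0, 90.0, 49.0]
ft_force: [-1.0, 0.1, -1.2]
grip_width: 0.0204
time: 15.05
eef_pos: [0.447, -0.079, 0.2194]
orientation: [-168.9, 90.0, 94.1]
ft_force: [0.5, 0.1, -0.4]
grip_width: 0.0198
[ 0.44699043 -0.07923043  0.21943787] [ 0.07674096  0.63699901 -0.69607596] 0.020182497511947253 15.2
[[326.27970412 191.16112641]] [[355.03508764 221.26547807]
 [357.9000513  204.25627922]] [[351.32278721 183.12451636]
 [352.25929565 169.20643917]]
```

View pics/v12.png

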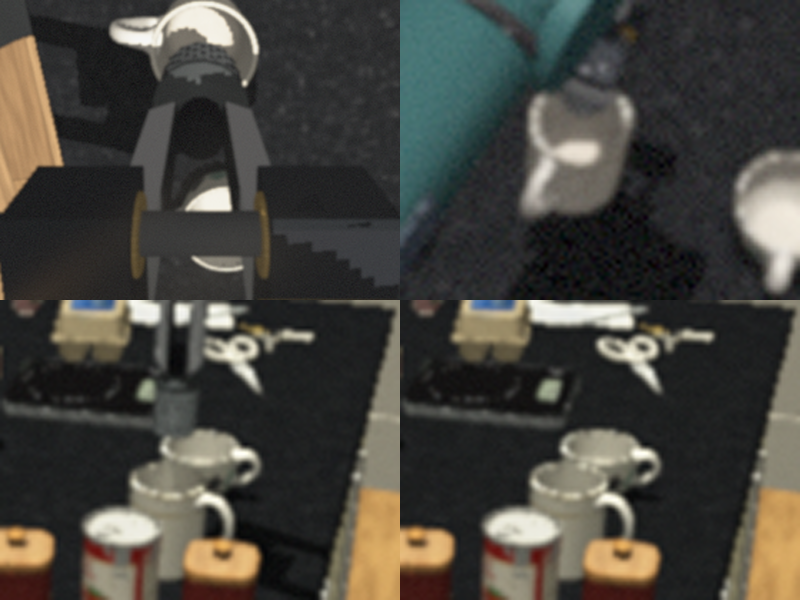

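Wrist panel: the infuser body (x 163–247, centre 205) lines up with the mug rim (151–260, centre 205.5). Side view: the foot is at (352.8,169.5) and the mug rim at (352.2,183.4). Tins and cups look unmoved. I'll check the y alignment numerically.

Run:
```python
from h import *
w=cam("wrist");t=cam("top");s=cam("side");P=get_obs()['eef_pos'];print(P)
a=np.linspace(0,2*np.pi,73);ci=lambda x,y,z,r:np.c_[x+r*np.cos(a),y+r*np.sin(a),0*a+z]
def box(c,p,n):q=proj(c,p);print(n,q.min(0).round(1),q.max(0).round(1))
for n,c in(("w",w),("t",t),("s",s)):
    box(c,ci(P[0],P[1],P[2]-.066,.022),n+" foot");box(c,ci(.4475,-.08,.101,.039),n+" rim")
# observed: bright rim extents
for n,c,(x0,y0,x1,y1) in(("w",w,(285,130,375,215)),("t",t,(338,205,372,245)),("s",s,(335,172,366,195))):
    g=c['img'].min(2)[y0:y1,x0:x1].astype(int)
    cols=np.nonzero((g>110).sum(0)>1)[0];rows=np.nonzero((g>110).sum(1)>1)[0]
    print(n,"bright u",cols.min()+x0,cols.max()+x0,"v",rows.min()+y0,rows.max()+y0)
print("side foot",plane(s,[(352.8,169.)],P[2]-.066),"rim",plane(s,[(352.2,183.4)],.101))
# unmoved check against first frames
for n,c in(("top",t),("side",s)):
    d=cv2.absdiff(c['img'],cv2.imread(f"pics/{n}0.png")).max(2)
    for nm,p in(("can1",(.56,.071,.11)),("tin",(.469,.053,.11)),("can2",(.366,.05,.11)),("cup",(.458,-.258,.06)),("mug",(.4475,-.08,.101))):
        u,v=proj(c,[p])[0].astype(int);print(n,nm,np.median(d[v-8:v+9,u-8:u+9]))
```

```text
[ 0.44699814 -0.07928748  0.21945453]
w foot [300.7 180.2] [351.1 228.4]
w rim [289.  153.6] [363.5 225.9]
t foot [349.  207.7] [363.3 220.6]
t rim [342.7 210.3] [367.3 232.5]
s foot [345.8 166.6] [358.8 171.8]
s rim [340.  178.4] [362.7 188.1]
w bright u 285 365 v 149 210
t bright u 341 367 v 214 242
s bright u 335 365 v 172 194
side foot [[ 0.44560193 -0.08148609  0.15345453]] rim [[ 0.44415912 -0.07877282  0.101     ]]
top can1 131.0
top tin 141.0
top can2 132.0
top cup 2.0
top mug 6.0
side can1 2.0
side tin 2.0
side can2 3.0
side cup 3.0
side mug 3.0
```

```bash
python3 -m handwheel '[[0,0,0,0.006,0,-0.002,1],[0,0,0,0.013,0,-0.002,1],[0,0,0,0.020,0,-0.002,1],[0,0,0,0.026,0,-0.002,1],[0,0,0,0.031,0,-0.002,1]]'
python3 -m handwheel '[[0,0,0,0,0,0,1],[0,0,0,0,0,0,1],[0,0,0,0,0,0,1],[0,0,0,0,0,0,1],[0,0,0,0,0,0,1]]'
python3 -m handwheel '[[0,0,0,0,0,0,1],[0,0,0,0,0,0,1],[0,0,0,0,0,0,1],[0,0,0,0,0,0,1],[0,0,0,0,0,0,1]]'
python3 - <<'E'
from h import *
s=cam("side","pics/s11.png");ob=get_obs();P=ob['eef_pos'];print(P,ob['ft_force'],ob['grip_width'],ob['qvel'].round(2))
a=np.linspace(0,2*np.pi,73);q=proj(s,np.c_[P[0]+.022*np.cos(a),P[1]+.022*np.sin(a),0*a+P[2]-.066]);print("foot pred",q.min(0),q.max(0))
d=cv2.absdiff(s['img'],cv2.imread("pics/side0.png")).max(2)[130:192,335:372]
# infuser/gripper silhouette: changed pixels per row
for v in range(12,62,3):
    x=np.nonzero(d[v]>25)[0]; print(v+130,(x.min()+335,x.max()+335,len(x)) if len(x) else None)
E
```

```text
time: 15.77
eef_pos: [0.4467, -0.0771, 0.187]
orientation: [-101.8, 89.9, 161.2]
ft_force: [-0.1, 0.5, -1.3]
grip_width: 0.0205
time: 16.18
eef_pos: [0.4475, -0.0774, 0.189]
orientation: [84.3, 89.9, -12.8]
ft_force: [-0.4, 0.2, -2.0]
grip_width: 0.0204
time: 16.6
eef_pos: [0.4473, -0.0773, 0.1885]
orientation: [151.0, 90.0, 54.0]
ft_force: [-0.6, -0.9, -1.6]
grip_width: 0.0204
[ 0.44725705 -0.07728425  0.18847629] [-0.58748337  0.65037206 -1.42266789] 0.02048111568574163 [ 0.01  0.01  0.09 -0.06 -0.01  0.03]
foot pred [345.11561494 175.09912289] [358.02644882 180.49138902]
142 (np.int64(346), np.int64(361), 10)
145 (np.int64(346), np.int64(361), 9)
148 (np.int64(346), np.int64(360), 9)
151 (np.int64(348), np.int64(360), 7)
154 (np.int64(349), np.int64(360), 7)
157 (np.int64(348), np.int64(359), 10)
160 (np.int64(351), np.int64(357), 3)
163 (np.int64(347), np.int64(351), 3)
166 (np.int64(351), np.int64(357), 2)
169 (np.int64(346), np.int64(358), 10)
172 (np.int64(346), np.int64(358), 12)
175 (np.int64(345), np.int64(358), 14)
178 (np.int64(349), np.int64(357), 9)
181 (np.int64(339), np.int64(360), 10)
184 (np.int64(355), np.int64(362), 8)
187 (np.int64(359), np.int64(363), 5)
190 (np.int64(365), np.int64(367), 3)
```

The foot outline (u 345–358, ending near v 180) matches the prediction: upright, about 21 mm above the rim and still. I'm handing it in.

```bash
python3 -c "from workcell import *; print(finish_job())"
```

```text
the job is handed in; nothing more can be done
None
```

I turned the timer to the green mark and let go of it. The infuser is now held by its grip about 2 cm above the tall cream mug's rim. The job was handed in at about 16.7 s; it reports no verdict.

- **Timer:** my first turn stopped about 6° short, so I regripped the knob 5 mm further over and turned it the rest. A close-up after release showed the pointer, mark and dial centre in line, to within about a degree by eye.
- **Infuser:** the grip holds steady at 20.4 mm opening. It crossed the tins with its foot about 4 cm above their tops. In the last side picture its outline matched the expected upright position, with the foot about 21 mm above the rim.
- **Centring:** before lowering, the side and wrist cameras both showed the infuser 2–3 mm off along y, so I moved it 2 mm. I estimate it is now within about 3 mm of the mug's centre; the estimates of the mug's position differ by 2–4 mm.
- **Tins and cups:** just before lowering, the side camera showed no change in the tins, mug or low cup. The top camera agreed for the mug and low cup. It disagreed at the tins, which I put down to the arm blocking its view. I did not repeat this check after lowering.

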